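Open the lacquer drying box for inspection

ROBOT

A 6-joint arm with a two-finger parallel gripper is mounted at the origin on the work surface. World frame = base frame: x ahead of the robot, y to its left, z up, the work surface at z = 0. Lengths are in m, angles in rad, forces in N, time in s.
With the tool pointing down it reaches from about 0.275 to 0.85 m from the base axis. Payload 5.2 kg.
Tool frame: the origin (TCP) lies at the very end of the fingers, on their centre line; the grasp point (between the pads) lies 19 mm behind it; z points along the fingers, y is the direction in which the jaws open and shut (so a half turn about z gives the same grasp; the last joint's range is limited). The gripper opens to 85 mm and grips with 20 to 120 N. Pads are 22 mm wide; open, the fingers measure 114 mm over their backs; the gripper's body (76 mm by 85 mm) begins 54 mm behind the grasp point. The pads swing forward as they close: fully open they stand 13 mm farther back than shut.
Start: joints at [-1.49, 0.259, 1.535, -0, 1.348, -0.203], TCP at [0.154, -0.528, 0.231] pointing down, gripper open.
Joint ranges: [-3.14, 3.14], [-0.91, 2.08], [0.19, 2.58], [-1.22, 4.36], [0.22, 2.71], [-3.12, 3.12]. Speed limits (rad/s): [2.57, 2.57, 3.14, 3.14, 3.14, 3.14].

INTERFACE

Orientations are given as a unit quaternion [x, y, z, w].
In Python, from bench import arm, optics gives the robot as it stands.
- The arm moves only by the tool send_rows, never from a script. Its argument "series" is a list of rows, each an object of numbers: "x", "y", "z": the shift along the tool's x, y, z in mm; "roll": the turn about the tool's z in rad. In form: [{"x": .., "y": .., "z": .., "roll": ..}, ...]. A call has 1 to 12 rows; each row shifts and turns the pose as measured when the row begins, along the tool's axes as they then stand; what a row does not reach is not made up. A row lasts 1/8 s, in which the tool goes at most 62.5 mm and 10.7 degrees, less where a joint would pass 70% of its speed; a pose out of reach is approached as far as the arm can. A call with a gripper value outside its range is refused whole. "grip" is the closure, from -1 (fully open) to 1 (shut), set as the call begins (left out, the last holds). The fingers move at their own pace and stop on an object; the grip force is fixed at half the most. Time passes only in rows, so rows that do not move let the fingers close. It gives the time, the measured TCP pose, the force and the opening at its end, in the units of the state.
- arm.state(): the state, without advancing time (a new reading comes with each control period).
- optics.read_camera(name): name is "scene" or "top" or "wrist"; returns the picture (384x512x3 uint8, red, green, blue); there is no depth.
- optics.camera_info(name): a dict with "fx", "fy", "cx", "cy" (pixels), "eye" and "orientation" of the camera in the world. Camera axes: x right, y down, z forward; pixel columns grow to the right and rows downward; lengths in m; the calibration is good to about 2 mm. A picture is of the moment at which its call begins: read the wrist's pose just before it. camera_info takes no time and is no camera call; for the wrist camera it gives the pose at the moment of the call.
- arm.sign_off(): hands the job in, once; it reports no verdict.
Trained networks look in the newest picture that a camera, given by its name, has taken for a name from the list of things; names that differ only in an ending like _2 or _b are one class to them, and where a whole thing is asked for, a point or a joint stands for the part that bears it (a point fixed in the world has none). Each returns a list of dicts, best first, with "p" (0 to 1); they miss things now and then, are a little off and sometimes report something else, mostly with a low value. They report only what shows in the picture. A call takes as long as a camera call.
- optics.look_for(camera, target): "rect" ([left, top, right, bottom] in pixels, round what is visible of it).
- optics.outline_of(camera, target): "region" (384x512 bool, what is visible of it) and "rect" ([left, top, right, bottom] in pixels, round what is visible of it).
The state is a dict: "clock": time; "qpos": joint angles; "qvel": joint speeds; "effort": joint torques, N m; "tcp_pos": TCP position; "tool_rot": TCP orientation; "wrist_force": force on the tool from outside, world axes, zero at the start; "moment": the same for the moment, N m; "gripper_width": finger opening in m.
Only numpy, scipy, OpenCV 4.12 (cv2) and the standard library are available. Lean on these libraries where they do the work, as an engineer would, in place of code of your own. Each camera call takes 0.05 s, during which the arm holds its last target. There are 200 camera calls.

TASK

A wooden spatula lies on the shut lid of the lacquer drying box: first hang it by the hole in its handle on the peg of the sloping tool rest, all the way down to the board, and let go of it. Then raise the lid by its bar handle until it lines up with the mark hand at the side of the box, and finish while still holding the lid there with the fingers, for it falls shut by itself. Leave the mark hand as it is set, and the cup, bottle and bowl standing nearby where they are.

Things in the scene. Friction and masses are not known exactly. Their poses are not given: they have to be found in the camera images.
- drying_box: dark wooden box, fixed, open above under its lid: 200 (x) x 280 (y) x 90 mm high. Origin: centre of its underside; x points away from the robot towards the hinge side, z up. Position and yaw vary; it may stand left or right of the tool rest. At its +y side, 152 to 165 mm from the middle, a brass sector (radius 120 mm) and the mark hand stand up beside the lid, at most 215 mm above the table.
- lid (a joint): angle of the lid (rad): 0 shut (level), growing as its front edge rises, 1.5 at most. The lid is a wooden board 200 x 280 x 12 mm, 0.3 to 0.6 kg, hinged along the box's far (+x) top edge; its top is 102 mm above the table when shut. It turns freely and falls shut when let go.
- lid_bar (a point): middle of the lid's bar handle: a round steel bar, 10 mm thick and 110 mm long, parallel to the hinge, on two 10 mm arms 50 mm in front of the lid's front edge, in the plane of the lid; 96 mm above the table when shut, 250 mm from the hinge line. The point turns with the lid: x points along the lid from the bar to the hinge, y along the bar, z out of the lid's upper face.
- lid_hinge (a point): point on the hinge line in the middle of the lid's width, 96 mm above the table; axes as the box's. The lid turns about its y axis.
- mark (a joint): angle of the mark hand (rad), on the same scale as joint lid: the lid lines up with the hand when the two values are equal. Set anywhere from 0.45 to 0.9; stiff, stays where it is.
- mark_tip (a point): free end of the mark hand: a dark steel strip 140 mm long, 12 mm broad, 4 mm thick, pivoted on the hinge line, 162 mm to the +y side of the lid's middle. x points along the hand from tip to pivot.
- spatula: light wooden spatula, 188 mm long (x), loose, lying on the lid, about 0.08 kg. Origin: on its underside in the middle of the grip. Handle 24 mm wide and 10 mm thick from x = -45 to +57 mm; at the +x end (57 to 93 mm) a 36 x 36 mm head, 10 mm thick, with a through hole; at the -x end (-45 to -95 mm) a blade 44 mm wide, 6 mm thick. z is up.
- spatula_eye (a point): centre of the 18 mm hole in the spatula's head, at half its thickness: 75 mm along x and 5 mm up from the spatula's origin. Axes as the spatula's.
- peg (a point): foot of the peg, where its axis meets the board of the tool rest. Peg: round, 9 mm thick, 34 mm long, square to the board. Axes: x uphill along the board (away from the robot), y across it, z along the peg, out of the board, which slopes at 0.52 rad. Hung, the spatula lies flat on the board, its blade downhill.
- tool_rest: fixed wooden rest with a board sloping up away from the robot: 215 mm along the slope, 160 mm wide, one peg 75 mm uphill of its middle, midway across. Foot 190 x 160 mm, 120 mm high at the back; origin: centre of its underside. Position and yaw vary.
- cup: glazed tea cup, 60 mm across, 55 mm high; origin: centre of its underside. Not part of the work.
- dropper_bottle: small glass bottle, 40 mm across, 90 mm high; origin: centre of its underside. Not part of the work.
- bowl: dark lacquered bowl, 110 mm across, 60 mm high; origin: centre of its underside. Not part of the work.

How it is judged:
By the outcome, as a careful person would: the job done as asked, in the order asked, and still so for the second after the job is handed in, while the arm keeps its last pose, push and grip.
It also fails if it takes over 66 s, if anything falls off the work surface, if the arm or the gripper's body presses on something with over 40 N, if the wrist force passes 120 N, or if a joint passes its speed limit or range.

## Working session

There is one attempt and no reset: what is moved stays moved. The work goes in short steps, Python scripts to look and compute and a tool call to move; the robot and the scene stay as the last step left them, time stands still between calls to the robot, and variables do not carry over. Pictures are saved under pics/ and viewed, about 8 in all and at most 12, crops included, and the job is handed in when it is done.

Besides the shell and the picture viewer there is one more tool, called in YAML: its name, and indented under it one key for each argument. send_rows: Moves the arm, as the interface text tells. Its arguments: {"type":"object","properties":{"series":{"type":"array","items":{"type":"object","properties":{"x":{"type":"number"},"y":{"type":"number"},"z":{"type":"number"},"roll":{"type":"number"}}}},"grip":{"type":"number"}},"required":["series"]}

```bash
mkdir -p pics; cat > h.py <<'E'
import numpy as np, cv2
from bench import arm, optics
from scipy.spatial.transform import Rotation as R
def ray(ci,u,v):
    d=np.array([(u-ci['cx'])/ci['fx'],(v-ci['cy'])/ci['fy'],1.0])
    return np.array(ci['eye']),R.from_quat(ci['orientation']).as_matrix()@d
def at_z(ci,u,v,z):
    o,d=ray(ci,u,v); return o+d*(z-o[2])/d[2]
def proj(ci,p):
    q=R.from_quat(ci['orientation']).as_matrix().T@(np.array(p,float)-np.array(ci['eye']))
    return np.array([ci['fx']*q[0]/q[2]+ci['cx'],ci['fy']*q[1]/q[2]+ci['cy']])
def save(img,n,s=1.5):
    cv2.imwrite('pics/'+n,cv2.cvtColor(cv2.resize(img,None,fx=s,fy=s,interpolation=cv2.INTER_CUBIC),cv2.COLOR_RGB2BGR))
E
python3 - <<'E'
from h import *
print(arm.state())
a=optics.read_camera('top');b=optics.read_camera('scene')
save(a,'top.png');save(b,'scene.png')
for c in('top','scene'):
    print(c,optics.camera_info(c))
    for t in ('drying_box','lid_bar','mark_tip','spatula','spatula_eye','peg','tool_rest','cup','dropper_bottle','bowl'):
        r=optics.look_for(c,t)
        print(t,[(np.round(q['rect']).tolist(),round(q['p'],2)) for q in r[:2]])
E
```

```text
{'clock': 0.0, 'qpos': array([-1.48978275e+00,  2.59329201e-01,  1.53610399e+00, -5.02664723e-06,
        1.34799432e+00, -2.02793258e-01]), 'qvel': array([-0.001024  , -0.00043847, -0.00013128, -0.00140797,  0.00082034,
        0.00105712]), 'effort': array([ 1.22477079e-03, -4.46032226e+01, -2.90568960e+01, -1.63336799e-04,
        1.17299662e-02, -4.29096247e-06]), 'tcp_pos': array([ 0.15398684, -0.52744561,  0.23047373]), 'tool_rot': array([ 9.89948098e-01,  1.41428147e-01,  5.33814952e-05, -9.15878741e-04]), 'wrist_force': array([-0.36749645,  0.0896551 , -0.71085786]), 'moment': array([-0.0360028 ,  0.04945767, -0.04690158]), 'gripper_width': 0.08554306652753306}
top {'fx': 429.170859339278, 'fy': 429.170859339278, 'cx': 262.4284672661601, 'cy': 196.242320880079, 'eye': array([ 0.51719894, -0.09243244,  1.29591594]), 'orientation': array([ 0.70933012, -0.70446524,  0.01276754, -0.0204082 ])}
drying_box [([96.0, 137.0, 225.0, 237.0], 0.66)]
lid_bar [([114.0, 140.0, 222.0, 238.0], 0.86)]
mark_tip []
spatula [([158.0, 152.0, 180.0, 216.0], 0.96)]
spatula_eye [([158.0, 150.0, 176.0
[... 340 characters left out ...]
3365, 'cx': 257.6612635090226, 'cy': 190.15036878117556, 'eye': array([ 1.43714353, -0.4506336 ,  0.96499686]), 'orientation': array([ 0.76024291,  0.50949763, -0.2223062 , -0.33618869])}
drying_box [([285.0, 146.0, 388.0, 229.0], 0.96)]
lid_bar [([287.0, 153.0, 385.0, 216.0], 0.84)]
mark_tip []
spatula [([319.0, 162.0, 352.0, 195.0], 0.71), ([372.0, 147.0, 390.0, 183.0], 0.68)]
spatula_eye [([318.0, 161.0, 347.0, 199.0], 0.62)]
peg [([208.0, 201.0, 260.0, 224.0], 0.81)]
tool_rest [([209.0, 198.0, 260.0, 244.0], 0.6)]
cup [([258.0, 157.0, 275.0, 177.0], 0.6)]
dropper_bottle [([304.0, 224.0, 323.0, 250.0], 0.79), ([283.0, 147.0, 391.0, 229.0], 0.7)]
bowl [([111.0, 212.0, 142.0, 243.0], 0.92)]
```

View pics/top.png

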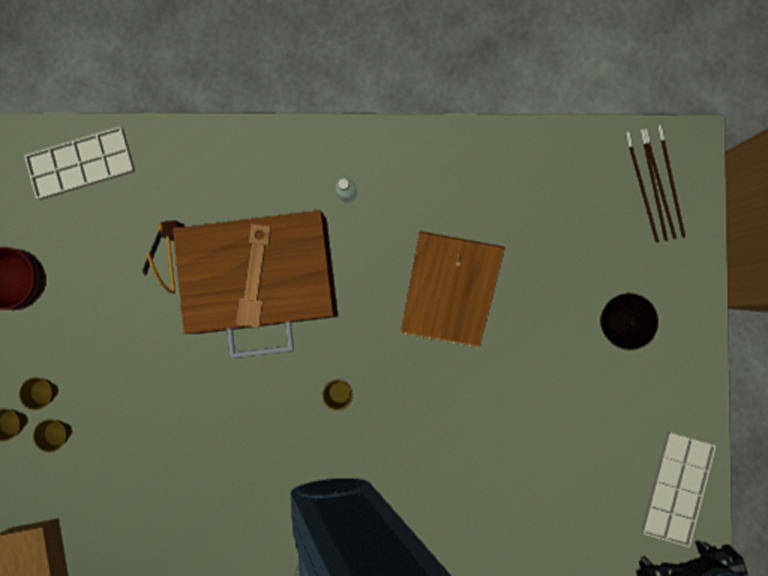

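View pics/scene.png

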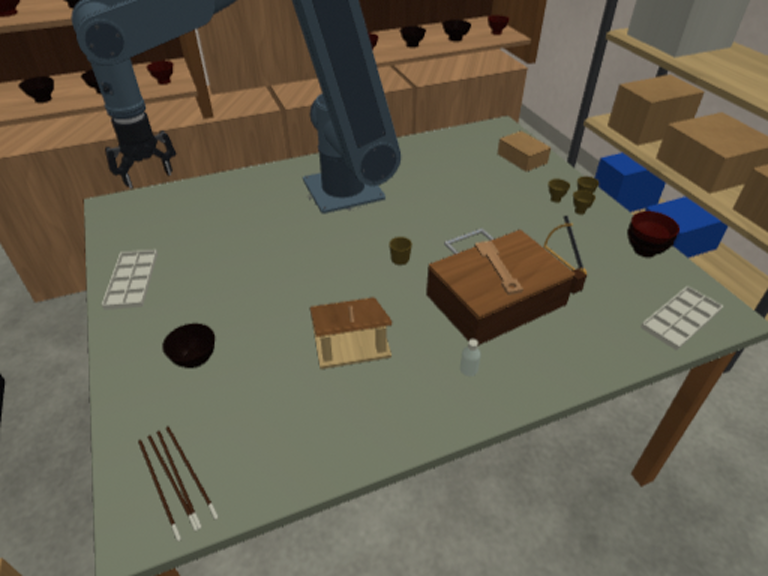

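The top picture shows the spatula on the lid with its eye at about (259,234) and blade at (248,313). The bar is at (262,353), the peg head at (458,261) and the mark hand at (152,252). In the scene view the hand stands steeply beside the brass sector.

```bash
python3 - <<'E'
from h import *
ci=optics.camera_info('top')
optics.read_camera('top')
for t,z in(('spatula',.107),('tool_rest',.07),('lid',.102)):
    r=optics.outline_of('top',t)
    for q in r[:1]:
        c=cv2.findContours(q['region'].astype('uint8'),0,1)[0]; c=max(c,key=cv2.contourArea)
        print(t,round(q['p'],2),np.round([at_z(ci,*p,z)[:2] for p in cv2.boxPoints(cv2.minAreaRect(c))],3).tolist())
k=1/1.5
P=lambda n,u,v,z:print(n,np.round(at_z(ci,u*k,v*k,z),3))
P('eye',259,234,.112);P('blade end mid',248,325,.108);P('blade/handle',249.5,299,.11)
for n,u,v in(('lidFL',185,333),('lidFR',337,316),('lidBR',322,211),('lidBL',175,227)):P(n,u,v,.102)
P('barL',232,356,.096);P('barR',292,350,.096)
P('pegtip',458,264,.13);P('restBL',419,232,.12);P('restBR',504,246,.12);P('restFL',402,332,.012);P('restFR',481,347,.012)
P('cup',338,393,.05);P('bottle',344,184,.09)
s=arm.state();w=optics.camera_info('wrist');T=R.from_quat(s['tool_rot'])
print('tool yaw',T.as_euler('xyz'),w['fx'],w['cx'],w['cy'],'cam in tool',T.inv().apply(np.array(w['eye'])-s['tcp_pos']),(T.inv()*R.from_quat(w['orientation'])).as_matrix().round(2).tolist())
E
```

```text
spatula 0.73 [[0.517, 0.215], [0.703, 0.188], [0.696, 0.142], [0.51, 0.17]]
tool_rest 0.92 [[0.502, -0.088], [0.698, -0.126], [0.666, -0.288], [0.471, -0.249]]
lid 0.87 [[0.698, 0.34], [0.731, 0.056], [0.477, 0.025], [0.443, 0.305]]
eye [0.683 0.171 0.112]
blade end mid [0.514 0.189 0.108]
blade/handle [0.562 0.187 0.11 ]
lidFL [0.499 0.308 0.102]
lidFR [0.532 0.025 0.102]
lidBR [0.728 0.056 0.102]
lidBL [0.697 0.331 0.102]
barL [0.457 0.221 0.096]
barR [0.469 0.109 0.096]
pegtip [ 0.628 -0.196  0.13 ]
restBL [ 0.687 -0.125  0.12 ]
restBR [ 0.662 -0.281  0.12 ]
restFL [ 0.503 -0.096  0.012]
restFR [ 0.474 -0.253  0.012]
cup [0.385 0.027 0.05 ]
bottle [0.782 0.016 0.09 ]
tool yaw [3.14153003e+00 1.29313631e-05 2.83818301e-01] 291.35985918482095 249.31065584521534 187.5747369070164 cam in tool [ 0.08443651  0.00023431 -0.1424389 ] [[0.0, -0.95, -0.32], [1.0, 0.0, -0.0], [0.0, -0.32, 0.95]]
```

send_rows:
  series:
    - {"x": 45,"y": -39,"z": -4}
    - {"x": 45,"y": -39,"z": -4}
    - {"x": 45,"y": -39,"z": -4}
    - {"x": 45,"y": -39,"z": -4}
    - {"x": 45,"y": -39,"z": -4}
    - {"x": 45,"y": -39}
    - {"x": 45,"y": -39}
    - {"x": 45,"y": -39}
    - {"x": 45,"y": -39}
    - {"x": 45,"y": -39}
    - {"x": 45,"y": -39}
    - {"x": 45,"y": -39}
  grip: -1

```text
validation failed for argument at $.se...
```

send_rows:
  series:
    - {"x": 45,"y": -39,"z": -4,"roll": 0}
    - {"x": 45,"y": -39,"z": -4,"roll": 0}
    - {"x": 45,"y": -39,"z": -4,"roll": 0}
    - {"x": 45,"y": -39,"z": -4,"roll": 0}
    - {"x": 45,"y": -39,"z": -4,"roll": 0}
    - {"x": 45,"y": -39,"z": 0,"roll": 0}
    - {"x": 45,"y": -39,"z": 0,"roll": 0}
    - {"x": 45,"y": -39,"z": 0,"roll": 0}
    - {"x": 45,"y": -39,"z": 0,"roll": 0}
    - {"x": 45,"y": -39,"z": 0,"roll": 0}
    - {"x": 45,"y": -39,"z": 0,"roll": 0}
    - {"x": 45,"y": -39,"z": 0,"roll": 0}
  grip: -1

```text
clock: 2.8
tcp_pos: [0.5539, 0.0852, 0.2536]
tool_rot: [0.991, 0.137, 0.004, 0.004]
wrist_force: [0.2, -0.3, 0.4]
gripper_width: 0.0858
```

send_rows:
  series:
    - {"x": 36,"y": -36,"z": 0,"roll": 0}
    - {"x": 36,"y": -36,"z": 0,"roll": 0}
    - {"x": 0,"y": 0,"z": 0,"roll": 0.14}
    - {"x": 0,"y": 0,"z": 0,"roll": 0.14}
    - {"x": 0,"y": 0,"z": 0,"roll": 0.13}
    - {"x": 0,"y": 0,"z": 0,"roll": 0}

```text
clock: 3.55
tcp_pos: [0.6064, 0.1833, 0.2512]
tool_rot: [0.998, -0.069, 0.004, 0.003]
wrist_force: [0.5, -0.0, -0.2]
gripper_width: 0.0853
```

```bash
python3 - <<'E'
from h import *
s=arm.state();w=optics.camera_info('wrist');a=optics.read_camera('wrist');save(a,'w1.png')
print(s['tcp_pos'],R.from_quat(s['tool_rot']).as_euler('xyz'),s['qpos'],s['clock'])
q=optics.outline_of('wrist','spatula')
for r in q[:2]:
    c=max(cv2.findContours(r['region'].astype('uint8'),0,1)[0],key=cv2.contourArea)
    print(r['p'],r['rect'],np.round([at_z(w,*p,.11)[:2] for p in cv2.boxPoints(cv2.minAreaRect(c))],3).tolist())
E
```

```text
[0.60644311 0.18332327 0.25115638] [ 3.13690478 -0.00863996 -0.13887569] [ 0.1216004   0.39517935  1.29278066 -0.00680739  1.44649426  1.83211256] 3.55
0.56 [231.0, 76.8, 272.5, 260.1] [[0.704, 0.186], [0.699, 0.149], [0.512, 0.169], [0.518, 0.214]]
```

View pics/w1.png

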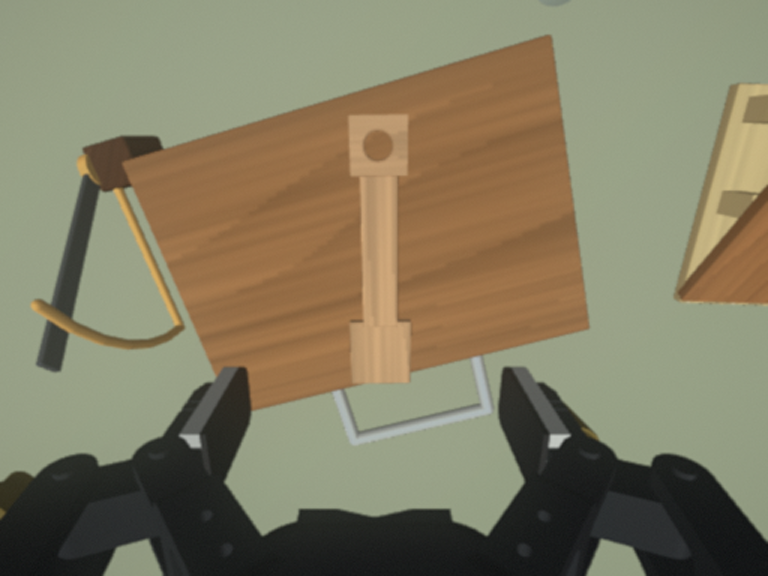

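The wrist view shows the spatula upright: eye at (377,145), handle from (378,178) to (380,322). The mark hand runs from its pivot near (90,178) to its tip at (49,367), and the bar from (354,438) to (490,410).

```bash
python3 - <<'E'
from h import *
from scipy.optimize import least_squares
w=optics.camera_info('wrist');k=1/1.5
P=lambda n,u,v,z:print(n,np.round(at_z(w,u*k,v*k,z),4))
P('eye',377.5,146,.112);P('headTop',378,115,.112);P('h1',378.5,178,.112);P('h2',380,322,.112);P('bladeend',381,383,.108)
L=[at_z(w,u*k,v*k,.102) for u,v in((252,409),(589,327),(551,36),(125,160))];print(np.round(L,4).tolist())
B=[at_z(w,u*k,v*k,.096) for u,v in((354,437),(489,410))];print(np.round(B,4).tolist())
# hinge line fit
fx=(L[2]+L[3]-L[0]-L[1])/2; yaw=np.arctan2(fx[1],fx[0]); fy=L[0]+L[3]-L[1]-L[2]; yaw2=np.arctan2(-fy[0],fy[1]);print('yaws',yaw,yaw2,np.arctan2(-(B[0]-B[1])[0],(B[0]-B[1])[1]))
# box pose fit to bars and lid corners
def res(p):
    c,s_=np.cos(p[2]),np.sin(p[2])
    M=np.array([[-.2,.14],[-.2,-.14],[0,-.14],[0,.14]])
    G=np.array([[p[0]+c*a-s_*b,p[1]+s_*a+c*b] for a,b in M])
    return (G-np.array(L)[:,:2]).ravel()
f=least_squares(res,[.7,.2,.12]);print('hinge',f.x,'res mm',np.round(f.fun*1e3,1));hx,hy,y=f.x
ex=np.array([np.cos(y),np.sin(y),0]);ey=np.array([-np.sin(y),np.cos(y),0]);H=np.array([hx,hy,.096])
print('bar mid',H-.25*ex)
ct=optics.camera_info('top');cs=optics.camera_info('scene')
tip={'w':(w,49*k,367*k)}
for t in (.45,.5,.55,.6,.65,.7,.75,.8,.85,.9):
    p=H+.162*ey+.14*(-np.cos(t)*ex+np.array([0,0,np.sin(t)])); print(t,proj(w,p)*1.5,proj(ct,p)*1.5,proj(cs,p)*1.5)
p=H+.162*ey;print('piv',proj(w,p)*1.5,proj(ct,p)*1.5,proj(cs,p)*1.5)
E
```

```text
eye [0.6831 0.1703 0.112 ]
headTop [0.7008 0.1676 0.112 ]
h1 [0.6639 0.1722 0.112 ]
h2 [0.5658 0.1843 0.112 ]
bladeend [0.5148 0.1902 0.108 ]
[[0.5021, 0.2932, 0.102], [0.5365, 0.0337, 0.102], [0.7309, 0.0595, 0.102], [0.6964, 0.3324, 0.102]]
[[0.4607, 0.2193, 0.096], [0.4712, 0.1088, 0.096]]
yaws 0.1659443507777886 0.12846429383505895 0.09448511442903569
hinge [0.71547274 0.19380033 0.14135778] res mm [-4.4 11.1  0.7 -6.7  4.3 -4.3 -0.7 -0. ]
bar mid [0.46796633 0.15857846 0.096     ]
0.45 [136.31876546 379.49291815] [159.51717856 294.38473998] [548.46013587 224.06268939]
0.5 [128.67947799 380.45647749] [157.99083942 292.42838517] [549.89284475 222.64912763]
0.55 [120.54990527 380.87729815] [156.46398856 290.28344945] [551.41358164 221.34505096]
0.6 [111.91831108 380.70941917] [154.94123419 287.95346816] [553.02000893 220.15507118]
0.65 [102.77517582 379.90449783] [153.42730407 285.44276908] [554.70951652 219.08366288]
0.7 [ 93.11381008 378.41209277] [151.92702602 282.75648792] [556.47921335 218.13514126]
0.75 [ 82.93104998 376.18006679] [150.44530618 279.90057794] [558.32591977 217.31363861]
0.8 [ 72.22803398 373.15513004] [148.98710541 276.8818133 ] [560.24616104 216.62307956]
0.85 [ 61.01105694 369.28354503] [147.5574136  273.70778565] [562.23616198 216.06715519]
0.9 [ 49.29249146 364.51201342] [146.16122246 270.3868934 ] [564.29184312 215.64929611]
piv [ 99.82703246 170.04274574] [163.81971688 229.6043525 ] [580.37346831 272.6849952 ]
```

send_rows:
  series:
    - {"x": 3,"y": 4,"z": 40,"roll": -0.016}
    - {"x": 0,"y": 0,"z": 45,"roll": 0}
    - {"x": 0,"y": 0,"z": 35,"roll": 0}
    - {"x": 0,"y": 0,"z": 15,"roll": 0}
    - {"x": 0,"y": 0,"z": 0,"roll": 0}

```text
clock: 4.28
tcp_pos: [0.6122, 0.1774, 0.1154]
tool_rot: [0.998, -0.056, 0.007, 0.002]
wrist_force: [0.3, -0.4, 0.3]
gripper_width: 0.0853
```

send_rows:
  series:
    - {"x": 0,"y": -2,"z": 10,"roll": 0}
    - {"x": 0,"y": 0,"z": 3,"roll": 0}
    - {"x": 0,"y": 0,"z": 0,"roll": 0}

```text
clock: 4.65
tcp_pos: [0.615, 0.1798, 0.1053]
tool_rot: [0.998, -0.055, 0.01, 0.002]
wrist_force: [-0.5, -0.8, 0.1]
gripper_width: 0.0853
```

send_rows:
  series:
    - {"x": 0,"y": 0,"z": 0,"roll": 0}
    - {"x": 0,"y": 0,"z": 0,"roll": 0}
    - {"x": 0,"y": 0,"z": 0,"roll": 0}
    - {"x": 0,"y": 0,"z": 0,"roll": 0}
    - {"x": 0,"y": 0,"z": 0,"roll": 0}
    - {"x": 0,"y": 0,"z": 0,"roll": 0}
  grip: 1

```text
clock: 5.4
tcp_pos: [0.6159, 0.18, 0.1071]
tool_rot: [0.998, -0.055, 0.011, 0.001]
wrist_force: [-0.0, 0.0, 0.3]
gripper_width: 0.0212
```

send_rows:
  series:
    - {"x": 0,"y": 0,"z": -30,"roll": 0}
    - {"x": 0,"y": 0,"z": -60,"roll": 0}
    - {"x": 0,"y": 0,"z": -55,"roll": 0}

```text
clock: 5.78
tcp_pos: [0.6092, 0.18, 0.2483]
tool_rot: [0.998, -0.056, 0.004, 0.003]
wrist_force: [0.7, 0.2, -0.6]
gripper_width: 0.022
```

```bash
python3 - <<'E'
from h import *
s=arm.state();w=optics.camera_info('wrist');a=optics.read_camera('wrist');save(a,'w2.png')
print(s['tcp_pos'],R.from_quat(s['tool_rot']).as_euler('xyz'),s['gripper_width'],s['wrist_force'],s['clock'],w)
E
```

```text
[0.60923852 0.17996982 0.24833744] [ 3.13666129 -0.00867346 -0.11113343] 0.021980047837918938 [ 0.67744651  0.22909333 -0.63596293] 5.775 {'fx': 291.35985918482095, 'fy': 291.35985918482095, 'cx': 249.31065584521534, 'cy': 187.5747369070164, 'eye': array([0.69200536, 0.17184864, 0.39149931]), 'orientation': array([-0.65846915,  0.73557872,  0.11712422, -0.10781577])}
```

View pics/w2.png

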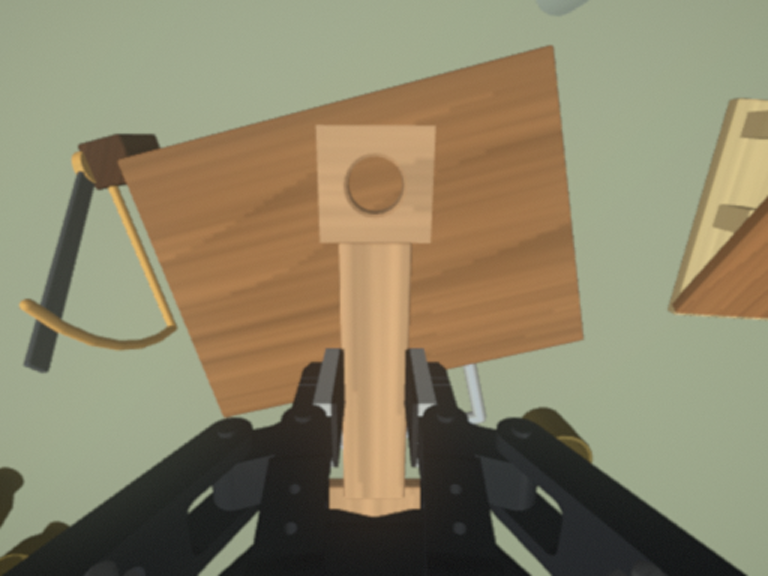

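Spatula gripped straight between the pads, with the hole at (374,184). The whole lid is visible: corners (226,416), (583,339), (552,46), (122,160). The mark hand's tip is at (37,369).

```bash
cat >> h.py <<'E'
def held(img_pts15, obj):
    """spatula pose in the tool frame from full-res*1.5 pixels"""
    w=optics.camera_info('wrist');s=arm.state()
    K=np.array([[w['fx'],0,w['cx']],[0,w['fy'],w['cy']],[0,0,1]])
    ok,rv,tv=cv2.solvePnP(np.array(obj,float),np.array(img_pts15,float)/1.5,K,None,flags=cv2.SOLVEPNP_ITERATIVE)
    pr=cv2.projectPoints(np.array(obj,float),rv,tv,K,None)[0][:,0]*1.5
    C=R.from_quat(w['orientation']);T=R.from_quat(s['tool_rot'])
    Rs=C*R.from_rotvec(rv[:,0]); p=np.array(w['eye'])+C.apply(tv[:,0])
    return p,Rs,T.inv().apply(p-s['tcp_pos']),T.inv()*Rs,pr-np.array(img_pts15)
E
python3 - <<'E'
from h import *
w=optics.camera_info('wrist');k=1/1.5
obj=[(.093,.018,.01),(.093,-.018,.01),(.057,-.018,.01),(.057,.018,.01),(.075,0,.01),(.057,.012,.01),(.057,-.012,.01),(.075,.009,.01),(.075,-.009,.01)]
p,Rs,pt,Rt,e=held([(316.5,125.5),(435.5,126),(431.5,243),(320.5,243),(375,182),(340,243),(410,243),(345,184),(404,184)],obj)
print('origin',p,Rs.as_euler('ZYX'),'\ntool',pt,'err',e.round(1).tolist(),'eye in tool',pt+Rt.apply([.075,0,.005]),'eye w',p+Rs.apply([.075,0,.005]))
print('x,z axes in tool',Rt.as_matrix()[:,0],Rt.as_matrix()[:,2])
from scipy.optimize import least_squares
# joint fit: hinge pose + mark from this picture and the top picture
ct=optics.camera_info('top')
obs=np.array([(226,416),(583,339),(552,46),(122,160)]);obt=np.array([(185,333),(337,316),(322,211),(175,227)])
M=[(-.2,.14),(-.2,-.14),(0,-.14),(0,.14)]
def pts(q):
    ex=np.array([np.cos(q[2]),np.sin(q[2]),0]);ey=np.array([-np.sin(q[2]),np.cos(q[2]),0]);H=np.array([q[0],q[1],.102])
    return H,ex,ey
def res(q):
    H,ex,ey=pts(q); r=[]
    for (a,b),o,o2 in zip(M,obs,obt):
        P=H+a*ex+b*ey; r+=list((proj(w,P)*1.5-o)); r+=list((proj(ct,P)*1.5-o2))
    return np.array(r)
f=least_squares(res,[.71,.19,.13]);print('hinge',f.x,'px err',f.fun.round(1))
H,ex,ey=pts(f.x);H=H-[0,0,.006]
print('bar',H-.25*ex)
for t in (.7,.75,.8,.85,.9,.95): 
    P=H+.162*ey+.14*(-np.cos(t)*ex+np.array([0,0,np.sin(t)]));print(t,(proj(w,P)*1.5).round(),(proj(ct,P)*1.5).round())
print('piv',proj(w,H+.162*ey)*1.5,proj(ct,H+.162*ey)*1.5)
E
```

```text
origin [0.6052983  0.18096502 0.25959222] [-0.11146802  0.10945954 -0.03675514] 
tool [-0.00688012  0.00027464 -0.00252447] err [[0.3, -0.5], [-1.1, -1.4], [-0.3, -0.5], [-1.0, -1.1], [0.2, 3.0], [-2.0, -1.0], [2.4, -0.6], [1.6, 1.0], [-0.1, 1.0]] eye in tool [0.06813284 0.0001177  0.00227455] eye w [0.67994966 0.17279403 0.25636586]
x,z axes in tool [9.91507708e-01 2.15422278e-04 1.30047755e-01] [ 0.1299772  -0.03461869 -0.99091244]
hinge [0.71779878 0.19656621 0.12903725] px err [ 1.8 -1.9 -1.  -1.4 -1.2 -1.3 -3.5 -2.8 -1.5  3.  -1.  -3.9  4.3  0.6
 -2.3 -1.6]
bar [0.46987722 0.16439634 0.096     ]
0.7 [ 85. 372.] [149. 280.]
0.75 [ 75. 369.] [148. 277.]
0.8 [ 65. 366.] [147. 274.]
0.85 [ 54. 361.] [145. 271.]
0.9 [ 43. 356.] [144. 268.]
0.95 [ 32. 350.] [143. 264.]
piv [100.79542217 168.23269759] [162.26855868 227.32262699]
```

```bash
python3 - <<'E'
from h import *
print(arm.state()['tcp_pos'],arm.state()['gripper_width'])
o=[(.093,.018,.01),(.093,-.018,.01),(.057,-.018,.01),(.057,.018,.01),(.057,.012,.01),(.057,-.012,.01),(.075,.009,.01),(.075,-.009,.01)]
i=[(316.5,125.5),(435.5,126),(431.5,243),(320.5,243),(340,243),(410,243),(345,184),(404,184)]
for n,oo,ii in(('hand',[(-.045,.012,.01),(-.045,-.012,.01)],[(345,498),(403,498)]),('blade',[(-.045,.022,.006),(-.045,-.022,.006)],[(329,479),(421,479)]),('none',[],[])):
    p,Rs,pt,Rt,e=held(i+ii,o+oo)
    print(n,'tool',pt.round(4),'pitch',Rt.as_matrix()[2,0].round(3),'eye in tool',(pt+Rt.apply([.075,0,.005])).round(4),'\n',e.round(1).tolist())
a=cv2.imread('pics/w2.png')[100:520,270:480];cv2.imwrite('pics/c2.png',cv2.resize(a,None,fx=1.4,fy=1.4))
E
```

```text
[0.61221701 0.18046506 0.25721191] 0.021420548031687973
hand tool [-0.0068 -0.0001  0.0043] pitch 0.039 eye in tool [0.0683 0.     0.0023] 
 [[-0.4, -0.5], [-0.3, -0.6], [-1.1, -0.5], [-0.5, -0.9], [-1.6, -0.8], [2.0, -0.6], [1.8, 1.9], [0.0, 2.1], [-1.4, -0.2], [1.7, 0.0]]
blade tool [-0.0065  0.0001  0.0085] pitch -0.015 eye in tool [0.0684 0.     0.0024] 
 [[-0.9, 0.2], [-0.1, -0.2], [-1.4, -0.9], [0.0, -1.0], [-1.2, -1.0], [1.8, -0.9], [1.8, 2.4], [0.0, 2.5], [-7.0, -1.0], [6.9, -0.7]]
none tool [-0.007   0.0003  0.0006] pitch 0.09 eye in tool [0.0681 0.0001 0.0023] 
 [[0.0, -0.2], [-0.9, -1.0], [-0.6, -0.2], [-0.7, -0.8], [-1.8, -0.7], [2.3, -0.3], [1.7, 1.6], [-0.1, 1.7]]
```

View pics/c2.png

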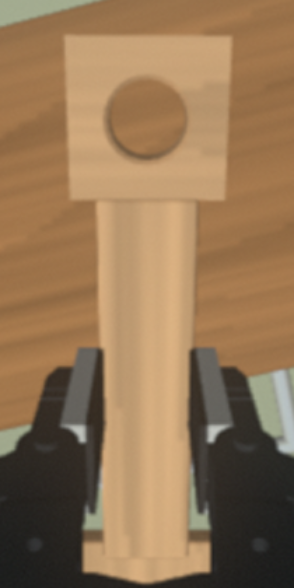

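The crop shows a rounded handle gripped squarely, with a neat round hole at (147,117). The head is roughly level. I'll pre-tilt the spatula to the board slope by pressing it on the board beside the peg, then thread it onto the peg.

send_rows:
  series:
    - {"x": 2,"y": 40,"z": 5,"roll": 0.028}
    - {"x": 2,"y": 56,"z": 10,"roll": 0.027}
    - {"x": 3,"y": 56,"z": 10,"roll": 0}
    - {"x": 3,"y": 56,"z": 10,"roll": 0}
    - {"x": 3,"y": 56,"z": 10,"roll": 0}
    - {"x": 3,"y": 50,"z": 10,"roll": 0}
    - {"x": 0,"y": 0,"z": 0,"roll": 0}

```text
clock: 6.7
tcp_pos: [0.5819, -0.1403, 0.2024]
tool_rot: [0.997, -0.082, 0.014, 0.001]
wrist_force: [0.3, -0.1, -0.8]
gripper_width: 0.0213
```

```bash
python3 - <<'E'
from h import *
s=arm.state();w=optics.camera_info('wrist');a=optics.read_camera('wrist');save(a,'w3.png')
print(s['tcp_pos'],R.from_quat(s['tool_rot']).as_euler('xyz'),s['gripper_width'],s['wrist_force'],s['clock'])
foot=np.array([.6455,-.199,.1036]);y=-.165;u=np.array([-.497*np.cos(y),-.497*np.sin(y),.868])
print(proj(w,foot)*1.5,proj(w,foot+.034*u)*1.5)
E
```

```text
[ 0.58186047 -0.14030813  0.20238031] [-3.14054018 -0.02844769 -0.16442049] 0.021295184105964208 [ 0.34626989 -0.11723516 -0.8398326 ] 6.7
[463.59831035 161.64897256] [473.25617236 199.86016838]
```

View pics/w3.png

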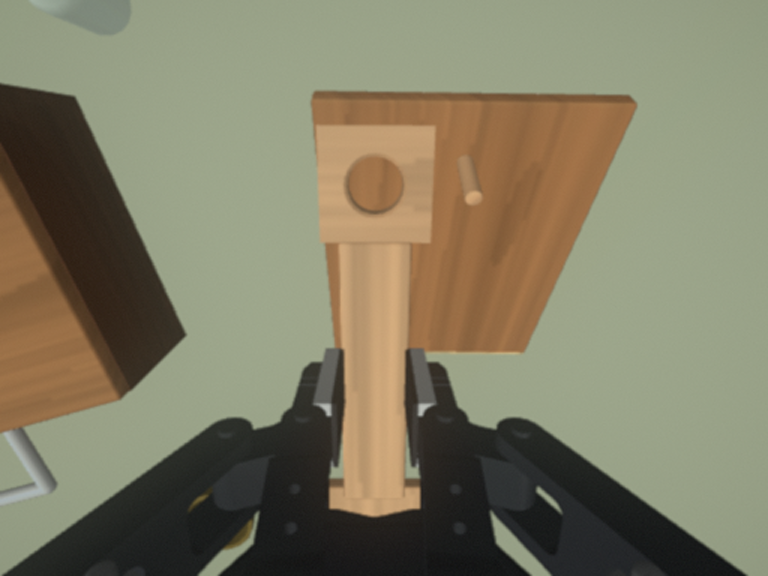

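The peg shows from foot (465,157) to tip (473,198), within 3 px of the prediction, and the board is square to the image.

send_rows:
  series:
    - {"x": 0,"y": 0,"z": 35,"roll": 0}
    - {"x": 0,"y": 0,"z": 30,"roll": 0}
    - {"x": 0,"y": 0,"z": 15,"roll": 0}
    - {"x": 0,"y": 0,"z": 0,"roll": 0}

```text
clock: 7.25
tcp_pos: [0.5864, -0.1345, 0.1226]
tool_rot: [0.997, -0.08, 0.016, -0.0]
wrist_force: [0.6, -0.2, -0.2]
gripper_width: 0.0217
```

send_rows:
  series:
    - {"x": 0,"y": 0,"z": 8,"roll": 0}
    - {"x": 0,"y": 0,"z": 8,"roll": 0}
    - {"x": 0,"y": 0,"z": 8,"roll": 0}

```text
clock: 7.62
tcp_pos: [0.5878, -0.1342, 0.1014]
tool_rot: [0.997, -0.079, 0.017, 0.001]
wrist_force: [-6.9, -1.2, 4.7]
gripper_width: 0.0215
```

send_rows:
  series:
    - {"x": 0,"y": 0,"z": 8,"roll": 0}
    - {"x": 0,"y": 0,"z": 8,"roll": 0}
    - {"x": 0,"y": 0,"z": 6,"roll": 0}

```text
clock: 8.0
tcp_pos: [0.5899, -0.1346, 0.0803]
tool_rot: [0.997, -0.079, 0.02, 0.001]
wrist_force: [-0.4, -2.3, 4.2]
gripper_width: 0.0214
```

send_rows:
  series:
    - {"x": 0,"y": 0,"z": 5,"roll": 0}
    - {"x": 0,"y": 0,"z": -20,"roll": 0}
    - {"x": 0,"y": 0,"z": -50,"roll": 0}
    - {"x": 0,"y": 0,"z": -45,"roll": 0}
    - {"x": 0,"y": 0,"z": 0,"roll": 0}

```text
clock: 8.62
tcp_pos: [0.5854, -0.1344, 0.1888]
tool_rot: [0.997, -0.079, 0.017, 0.001]
wrist_force: [-0.3, 0.0, -0.9]
gripper_width: 0.0212
```

```bash
python3 - <<'E'
from h import *
s=arm.state();w=optics.camera_info('wrist');a=optics.read_camera('wrist');save(a,'w4.png')
print(s['tcp_pos'],R.from_quat(s['tool_rot']).as_euler('xyz'),s['gripper_width'],s['wrist_force'],s['clock'])
foot=np.array([.6455,-.199,.1036]);y=-.165;u=np.array([-.497*np.cos(y),-.497*np.sin(y),.868])
print(proj(w,foot)*1.5,proj(w,foot+.034*u)*1.5)
E
```

```text
[ 0.58537027 -0.13436983  0.18880607] [-3.13997708 -0.03461088 -0.15878054] 0.02124358476278123 [-0.31156017  0.00623034 -0.85304774] 8.625
[481.68737763 169.34871836] [493.84762617 210.29543268]
```

View pics/w4.png

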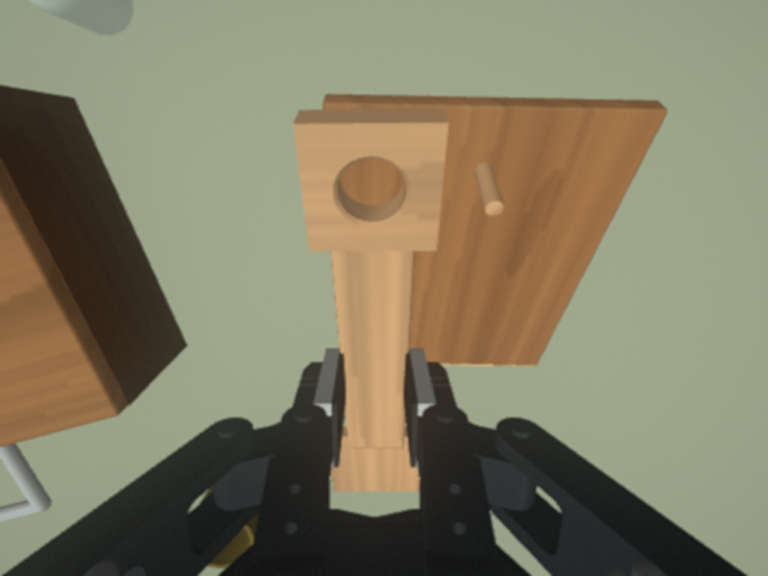

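The spatula is now tilted head up: top corners (296,123), (448,122), (438,250), (309,250), hole (370,188). The peg is at (483,168) to (493,208), as predicted.

```bash
python3 - <<'E'
from h import *
o=[(.093,.018,.01),(.093,-.018,.01),(.057,-.018,.01),(.057,.018,.01),(.075,.009,.01),(.075,-.009,.01),(-.095,.022,.006),(-.095,-.022,.006)]
i=[(296,123),(448,122),(438,250),(309,250),(334,188),(407,188),(333,490),(419,491)]
s=arm.state();T=R.from_quat(s['tool_rot'])
p,Rs,pt,Rt,e=held(i,o)
print('err',e.round(1).tolist(),'euler w',Rs.as_euler('ZYX').round(3))
eye=p+Rs.apply([.075,0,.005]);print('eye',eye,'in tool',T.inv().apply(eye-s['tcp_pos']))
foot=np.array([.6455,-.199,.1036]);y=-.165;u=np.array([-.497*np.cos(y),-.497*np.sin(y),.868])
for h in(.05,.034,.012,.006):print(h,'shift in tool mm',(T.inv().apply(foot+h*u-eye)*1e3).round(1))
print('per 10mm down the peg',T.inv().apply(-u*10).round(2),'yaw err',-.165-Rs.as_euler('ZYX')[0])
E
```

```text
err [[-1.8, -1.7], [0.3, -1.3], [-2.1, -1.5], [0.7, -1.7], [3.3, 3.1], [-0.4, 3.0], [-0.1, 0.1], [0.2, 0.1]] euler w [-0.149 -0.378 -0.016]
eye [ 0.65429619 -0.14414379  0.21147997] in tool [ 0.07168804 -0.00097213 -0.02283187]
0.05 shift in tool mm [-26.8  55.6  63.5]
0.034 shift in tool mm [-19.3  55.7  77.7]
0.012 shift in tool mm [-9.  55.8 97.1]
0.006 shift in tool mm [ -6.1  55.8 102.4]
per 10mm down the peg [4.7  0.05 8.83] yaw err -0.015849803758783282
```

send_rows:
  series:
    - {"x": -13,"y": 27,"z": 5,"roll": 0.016}
    - {"x": -13,"y": 28,"z": 20,"roll": 0}
    - {"x": 0,"y": 0,"z": 30,"roll": 0}
    - {"x": 0,"y": 0,"z": 6,"roll": 0}
    - {"x": 0,"y": 0,"z": 0,"roll": 0}

```text
clock: 9.3
tcp_pos: [0.5469, -0.183, 0.1151]
tool_rot: [0.996, -0.087, 0.01, -0.003]
wrist_force: [0.1, 0.3, -0.5]
gripper_width: 0.0211
```

```bash
python3 - <<'E'
from h import *
s=arm.state();w=optics.camera_info('wrist');a=optics.read_camera('wrist');save(a,'w5.png')
T=R.from_quat(s['tool_rot']);eye=s['tcp_pos']+T.apply([.0717,-.001,-.0228])
print(s['tcp_pos'],T.as_euler('xyz'),s['gripper_width'],s['wrist_force'],s['clock'],'eye',eye)
foot=np.array([.6455,-.199,.1036]);y=-.165;u=np.array([-.497*np.cos(y),-.497*np.sin(y),.868])
print(proj(w,foot)*1.5,proj(w,foot+.034*u)*1.5)
for h in(.05,.034,.006):print(h,'shift in tool mm',(T.inv().apply(foot+h*u-eye)*1e3).round(1))
E
```

```text
[ 0.54689516 -0.18304249  0.11512555] [-3.13439884 -0.01939379 -0.17469157] 0.021100546365627283 [ 0.10215371  0.2669818  -0.54303596] 9.3 eye [ 0.61720037 -0.19460182  0.13931832]
[371.71889386  83.06373889] [370.96675344 136.55931207]
0.05 shift in tool mm [ 3.9 -0.4 -7.6]
0.034 shift in tool mm [11.6 -0.4  6.4]
0.006 shift in tool mm [25.1 -0.3 31. ]
```

View pics/w5.png

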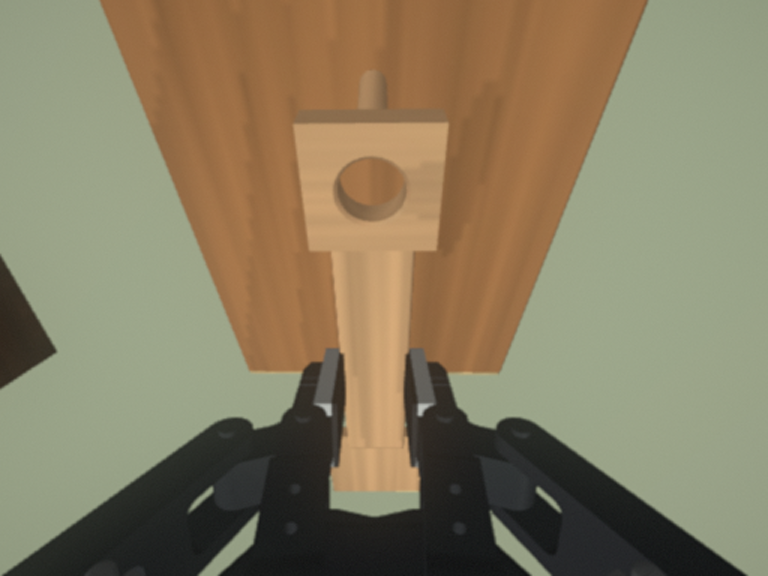

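Spatula head is just short of the peg: hole centre (370,188), peg foot (372,75), and the two line up sideways. I'll lift slightly, come over the tip, then go down along the peg.

send_rows:
  series:
    - {"x": 0,"y": 0,"z": -10,"roll": 0}
    - {"x": 4,"y": 0,"z": 0,"roll": 0}
    - {"x": 0,"y": 0,"z": 0,"roll": 0}

```text
clock: 9.72
tcp_pos: [0.5529, -0.1838, 0.1288]
tool_rot: [0.996, -0.086, 0.012, -0.002]
wrist_force: [-0.8, 0.5, -1.5]
gripper_width: 0.0212
```

```bash
cat > chk.py <<'E'
from h import *
s=arm.state();w=optics.camera_info('wrist')
T=R.from_quat(s['tool_rot']);eye=s['tcp_pos']+T.apply([.0717,-.001,-.0228])
print(s['tcp_pos'],T.as_euler('xyz'),s['gripper_width'],s['wrist_force'],s['clock'],'eye',eye)
foot=np.array([.6455,-.199,.1036]);y=-.165;u=np.array([-.497*np.cos(y),-.497*np.sin(y),.868])
for h in(.05,.045,.034,.02,.006):print(h,'shift in tool mm',(T.inv().apply(foot+h*u-eye)*1e3).round(1))
E
python3 chk.py
```

```text
[ 0.55285572 -0.18383743  0.12880785] [-3.1360726  -0.02423082 -0.17312846] 0.021225517975123665 [-0.78874449  0.54289978 -1.48254191] 9.725 eye [ 0.62306942 -0.19522895  0.1533435 ]
0.05 shift in tool mm [-2.3  0.1  6.3]
0.045 shift in tool mm [ 0.1  0.1 10.7]
0.034 shift in tool mm [ 5.4  0.1 20.4]
0.02 shift in tool mm [12.   0.1 32.7]
0.006 shift in tool mm [18.7  0.1 45. ]
```

send_rows:
  series:
    - {"x": -1,"y": 0,"z": 7,"roll": 0}
    - {"x": 2,"y": 0,"z": 6,"roll": 0}
    - {"x": 4,"y": 0,"z": 7,"roll": 0}
    - {"x": 0,"y": 0,"z": 0,"roll": 0}

```text
clock: 10.22
tcp_pos: [0.5585, -0.1845, 0.1073]
tool_rot: [0.996, -0.086, 0.012, -0.002]
wrist_force: [1.1, -0.6, -1.1]
gripper_width: 0.0216
```

```bash
python3 chk.py
```

```text
[ 0.55847057 -0.18449086  0.10732778] [-3.13595618 -0.0238818  -0.17290281] 0.021612843131348366 [ 1.08180986 -0.56025398 -1.12527531] 10.225 eye [ 0.62869482 -0.19587062  0.13183871]
0.05 shift in tool mm [ -7.4   0.3 -15.3]
0.045 shift in tool mm [ -5.    0.3 -10.9]
0.034 shift in tool mm [ 0.2  0.3 -1.3]
0.02 shift in tool mm [ 6.9  0.3 11. ]
0.006 shift in tool mm [13.6  0.3 23.4]
```

send_rows:
  series:
    - {"x": 4,"y": 0,"z": 6,"roll": 0}
    - {"x": 3,"y": 0,"z": 5,"roll": 0}
    - {"x": 0,"y": 0,"z": 0,"roll": 0}

```text
clock: 10.6
tcp_pos: [0.5662, -0.1858, 0.0954]
tool_rot: [0.996, -0.086, 0.012, -0.002]
wrist_force: [0.8, 0.3, -1.0]
gripper_width: 0.0213
```

```bash
python3 chk.py; python3 - <<'E'
from h import *
save(optics.read_camera('wrist'),'w6.png')
E
```

```text
[ 0.5661747  -0.18578889  0.09538824] [-3.13582941 -0.02344005 -0.17292375] 0.021276982977240295 [ 0.79267079  0.32131603 -1.00884717] 10.6 eye [ 0.63640887 -0.19717484  0.11986786]
0.05 shift in tool mm [-14.9   0.3 -27.5]
0.045 shift in tool mm [-12.6   0.3 -23.1]
0.034 shift in tool mm [ -7.3   0.3 -13.4]
0.02 shift in tool mm [-0.6  0.3 -1.1]
0.006 shift in tool mm [ 6.   0.3 11.2]
```

View pics/w6.png

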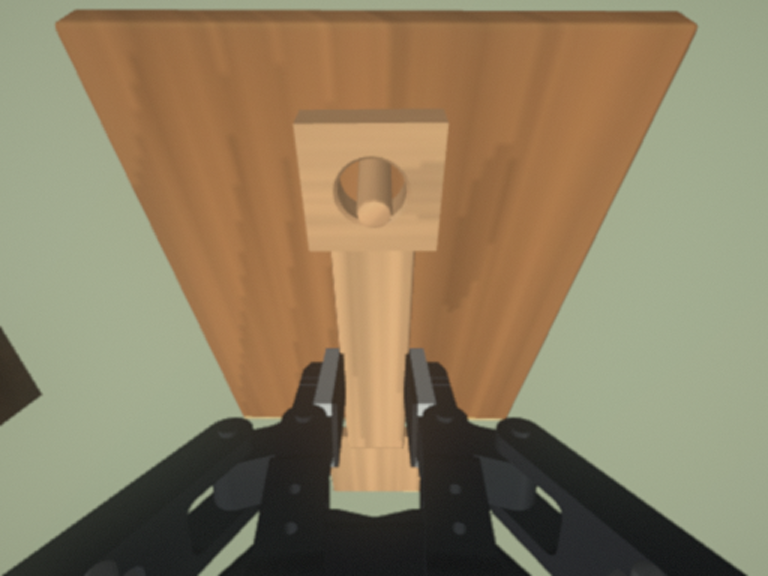

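The peg is through the hole, its end at (374,213) inside the hole at (370,190). Going on down to the board.

send_rows:
  series:
    - {"x": 3,"y": 0,"z": 5,"roll": 0}
    - {"x": 3,"y": 0,"z": 5,"roll": 0}
    - {"x": 0,"y": 0,"z": 0,"roll": 0}

```text
clock: 11.02
tcp_pos: [0.5729, -0.187, 0.0854]
tool_rot: [0.996, -0.086, 0.012, -0.002]
wrist_force: [-0.7, 0.3, -0.6]
gripper_width: 0.0211
```

```bash
python3 chk.py
```

```text
[ 0.57287998 -0.18698405  0.08538053] [-3.13604446 -0.02424425 -0.17304456] 0.02110772466201054 [-0.66870151  0.28305901 -0.58304401] 11.025 eye [ 0.64309421 -0.19837025  0.10991717]
0.05 shift in tool mm [-21.5   0.2 -37.6]
0.045 shift in tool mm [-19.1   0.2 -33.2]
0.034 shift in tool mm [-13.9   0.2 -23.5]
0.02 shift in tool mm [ -7.2   0.2 -11.2]
0.006 shift in tool mm [-0.5  0.2  1.1]
```

send_rows:
  series:
    - {"x": 0,"y": 0,"z": 5,"roll": 0}
    - {"x": 0,"y": 0,"z": 3,"roll": 0}

```text
clock: 11.28
tcp_pos: [0.5739, -0.1873, 0.0778]
tool_rot: [0.996, -0.086, 0.013, -0.001]
wrist_force: [0.3, -0.0, 2.6]
gripper_width: 0.0214
```

send_rows:
  series:
    - {"x": 0,"y": 0,"z": 0,"roll": 0}
    - {"x": 0,"y": 0,"z": 0,"roll": 0}
    - {"x": 0,"y": 0,"z": 0,"roll": 0}
    - {"x": 0,"y": 0,"z": 0,"roll": 0}
    - {"x": 0,"y": 0,"z": -10,"roll": 0}
    - {"x": 0,"y": 0,"z": -40,"roll": 0}
    - {"x": 0,"y": 0,"z": -60,"roll": 0}
    - {"x": 0,"y": 0,"z": -10,"roll": 0}
    - {"x": 0,"y": 0,"z": 0,"roll": 0}
  grip: -1

```text
clock: 12.4
tcp_pos: [0.57, -0.1872, 0.2027]
tool_rot: [0.996, -0.086, 0.013, -0.001]
wrist_force: [-1.3, 0.3, -1.2]
gripper_width: 0.0854
```

```bash
python3 chk.py; python3 - <<'E'
from h import *
w=optics.camera_info('wrist');save(optics.read_camera('wrist'),'w7.png')
foot=np.array([.6455,-.199,.1036]);M=R.from_euler('ZYX',[-.165,-.52,0])
for n,q in(('foot',(0,0,0)),('tip',(0,0,.034)),('head far L',(.018,.018,.01)),('far R',(.018,-.018,.01)),('head near R',(-.018,-.018,.01)),('blade end L',(-.17,.022,.006)),('R',(-.17,-.022,.006))):
    print(n,(proj(w,foot+M.apply(q))*1.5).round(), 'hung would shift head down 4.5:',(proj(w,foot+M.apply(np.array(q)-[.0045,0,0]))*1.5).round())
E
```

```text
[ 0.56999248 -0.18721397  0.20268519] [-3.13655545 -0.02549672 -0.1730746 ] 0.08540411375662879 [-1.26375497  0.32436454 -1.15448439] 12.4 eye [ 0.64017805 -0.19858551  0.22731044]
0.05 shift in tool mm [-21.6   0.1  79.8]
0.045 shift in tool mm [-19.2   0.1  84.2]
0.034 shift in tool mm [-14.    0.1  93.9]
0.02 shift in tool mm [-7.300e+00  1.000e-01  1.062e+02]
0.006 shift in tool mm [-7.000e-01  1.000e-01  1.185e+02]
foot [373. 153.] hung would shift head down 4.5: [374. 161.]
tip [373. 191.] hung would shift head down 4.5: [373. 199.]
head far L [336. 131.] hung would shift head down 4.5: [337. 140.]
far R [410. 131.] hung would shift head down 4.5: [409. 139.]
head near R [406. 192.] hung would shift head down 4.5: [406. 199.]
blade end L [348. 345.] hung would shift head down 4.5: [349. 348.]
R [403. 345.] hung would shift head down 4.5: [402. 348.]
```

View pics/w7.png

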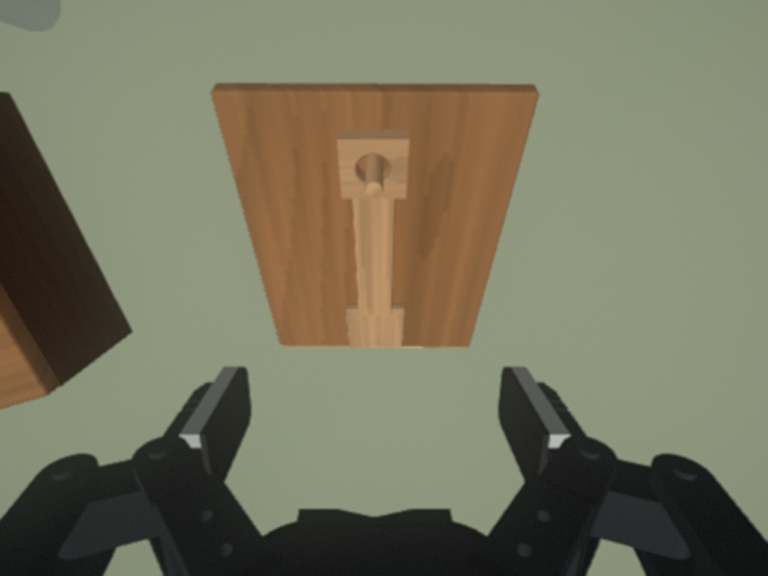

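The spatula hangs flat on the board with the peg through its hole: head (338–408, 131–198), blade end at y≈346, all within 2 px of the hung pose. Next I turn for the lid and look closely at the mark hand.

send_rows:
  series:
    - {"x": 0,"y": 0,"z": -10,"roll": -0.17}
    - {"x": 0,"y": 0,"z": -10,"roll": -0.17}
    - {"x": 0,"y": 0,"z": -10,"roll": -0.17}
    - {"x": 0,"y": 0,"z": -10,"roll": -0.17}
    - {"x": 0,"y": 0,"z": -10,"roll": -0.17}
    - {"x": 0,"y": 0,"z": -10,"roll": -0.17}
    - {"x": 0,"y": 0,"z": -10,"roll": -0.17}
    - {"x": 0,"y": 0,"z": -10,"roll": -0.17}
    - {"x": 0,"y": 0,"z": 0,"roll": -0.17}
    - {"x": 0,"y": 0,"z": 0,"roll": -0.17}
    - {"x": 0,"y": 0,"z": 0,"roll": -0.17}
    - {"x": 0,"y": 0,"z": 0,"roll": 0}

```text
clock: 13.95
tcp_pos: [0.5603, -0.1832, 0.2605]
tool_rot: [0.638, 0.77, 0.005, -0.011]
wrist_force: [0.4, 0.1, -0.2]
gripper_width: 0.0851
```

```bash
python3 - <<'E'
from h import *
s=arm.state();T=R.from_quat(s['tool_rot']);print(T.as_euler('xyz'),s['tcp_pos'],T.inv().apply(np.array([.651,.319,.29])-s['tcp_pos'])*1e3,s['qpos'])
E
```

```text
[-3.13524236 -0.02255802  1.75662798] [ 0.56033736 -0.18317096  0.26045393] [477.31901049 181.76181824 -19.93902626] [-0.51308916  0.32400702  1.37397704  0.01325883  1.46299437 -0.70054679]
```

send_rows:
  series:
    - {"x": 53,"y": 20,"z": -4,"roll": 0}
    - {"x": 53,"y": 20,"z": -4,"roll": 0}
    - {"x": 53,"y": 20,"z": -4,"roll": 0}
    - {"x": 53,"y": 20,"z": -4,"roll": 0}
    - {"x": 53,"y": 20,"z": -3,"roll": 0}
    - {"x": 53,"y": 20,"z": -3,"roll": 0}
    - {"x": 53,"y": 20,"z": -3,"roll": 0}
    - {"x": 53,"y": 20,"z": -3,"roll": 0}
    - {"x": 50,"y": 20,"z": 0,"roll": 0.06}
    - {"x": 0,"y": 0,"z": 0,"roll": 0}
    - {"x": 0,"y": 0,"z": 0,"roll": 0}

```text
clock: 15.32
tcp_pos: [0.6597, 0.3273, 0.2826]
tool_rot: [0.68, 0.733, -0.003, -0.018]
wrist_force: [-0.4, -0.1, -0.2]
gripper_width: 0.0858
```

```bash
python3 - <<'E'
from h import *
import json
s=arm.state();w=optics.camera_info('wrist');a=optics.read_camera('wrist');save(a,'w8.png')
T=R.from_quat(s['tool_rot']);print(T.as_euler('xyz'),s['tcp_pos'],s['qvel'].round(3),s['clock'])
json.dump({k:(v.tolist() if hasattr(v,'tolist') else v) for k,v in w.items()},open('w8.json','w'))
C=T.inv()*R.from_quat(w['orientation']);print(C.as_quat(),T.inv().apply(np.array(w['eye'])-s['tcp_pos']))
E
```

```text
[-3.11170673 -0.02220879  1.64593595] [0.65971835 0.32728848 0.28258668] [ 0.019  0.023 -0.002  0.011 -0.003  0.026] 15.325
[-0.11480357 -0.11522437  0.69716782  0.69821237] [ 0.08293347  0.00161086 -0.14250521]
```

View pics/w8.png

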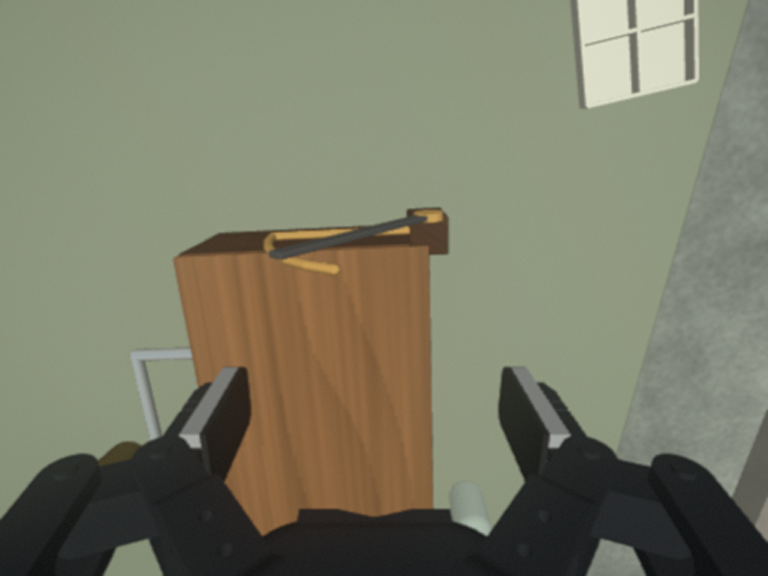

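From almost overhead the mark hand runs from its pivot at (428,217) to its tip at (275,255). Lid corners are at (176,259) and (428,246), the bar corner at (134,353).

```bash
cat > fit.py <<'E'
from h import *
import json
from scipy.optimize import least_squares
w8=json.load(open('w8.json'));Cq=R.from_quat([-0.11480357,-0.11522437,0.69716782,0.69821237]);Ct=np.array([.0840,.0005,-.1425])
def cam(tcp,eul=None):
    T=R.from_euler('xyz',eul);return dict(w8,eye=np.array(tcp)+T.apply(Ct),orientation=(T*Cq).as_quat())
w1=cam([.60644311,.18332327,.25115638],[3.13690478,-.00863996,-.13887569])
w2=dict(w8,eye=np.array([0.69200536,0.17184864,0.39149931]),orientation=np.array([-0.65846915,0.73557872,0.11712422,-0.10781577]))
ct=optics.camera_info('top')
c={'FL':(-.2,.14,.006),'FR':(-.2,-.14,.006),'BR':(0,-.14,.006),'BL':(0,.14,.006)}
V=[(w8,{'FL':(176,259),'BL':(428,246),'tip':(275,255),'bL':(134,353)}),
   (w1,{'FR':(589,327),'BR':(551,36),'BL':(125,160),'tip':(49,367),'bL':(353,443),'bR':(492,412)}),
   (w2,{'FL':(226,416),'FR':(583,339),'BR':(552,46),'BL':(122,160),'tip':(37,369)}),
   (ct,{'FL':(185,333),'FR':(337,316),'BR':(322,211),'BL':(175,227),'bL':(230,357),'bR':(293,351)})]
c.update(bL=(-.255,.055,0),bR=(-.255,-.055,0))
def point(q,n):
    l=(-.14*np.cos(q[3]),.162,.14*np.sin(q[3])) if n=='tip' else c[n]
    return np.array([q[0],q[1],.096])+R.from_euler('z',q[2]).apply(l)
def res(q,V=V,slack=True):
    r=[]
    for j,(w,o) in enumerate(V):
        d=q[4+2*j:6+2*j]*1e3 if slack else np.zeros(2)
        for n,u in o.items(): r+=list(proj(w,point(q,n))*1.5+d-u)
        r+=list(d/4)   # ~4 px bias per picture
    return np.array(r)
if __name__=='__main__':
    for VV in(V,V[:1]+V[3:],V[1:2]+V[3:],V[2:]):
        f=least_squares(lambda q:res(q,VV),[.715,.195,.13,.8]+[0]*2*len(VV),loss='soft_l1',x_scale=[.1,.1,.1,.1]+[.01]*2*len(VV))
        print('hinge yaw mark',f.x[:4].round(4),'offs',(f.x[4:]*1e3).round(1),'cost',round(f.cost,1),'bar',point(np.append(f.x,0),'bL').round(4))
    f0=f
    q=f.x; q=least_squares(lambda q:res(q),[.715,.195,.13,.8]+[0]*8,loss='soft_l1').x; print(res(q).round(1).tolist())
    P=lambda l:np.array([q[0],q[1],.096])+R.from_euler('z',q[2]).apply(l)
    print('piv w8',proj(w8,P((0,.162,0)))*1.5+q[4:6]*1e3,'bar mid',P((-.25,0,0)))
E
python3 fit.py
```

```text
hinge yaw mark [0.7086 0.1964 0.1261 0.8748] offs [10.6 -0.6 -0.4 -8.5 -0.9 -8.3  1.4 -2.6] cost 39.5 bar [0.4487 0.2188 0.096 ]
hinge yaw mark [0.7164 0.1948 0.1241 0.8342] offs [ 1.5 -3.   0.6  1.5] cost 13.4 bar [0.4566 0.2178 0.096 ]
hinge yaw mark [0.7102 0.1959 0.1224 0.8663] offs [-0.5 -6.2  1.4 -1.8] cost 20.1 bar [0.4504 0.2193 0.096 ]
hinge yaw mark [0.707  0.1971 0.1276 0.8824] offs [  0.5 -10.8   1.7  -3.4] cost 16.0 bar [0.4471 0.2193 0.096 ]
[-2.2, -2.4, 3.7, 0.0, 0.1, 0.3, -0.5, 0.9, 2.6, -0.2, 0.8, 1.8, 1.7, -0.6, -3.1, 1.1, -0.5, 1.1, 2.8, -2.1, -4.4, -1.0, -0.1, -2.1, -2.5, 0.0, 1.1, 0.8, 3.3, 0.1, -4.2, -0.6, 0.3, 0.1, -0.2, -2.1, 0.1, 0.7, -2.3, -0.2, 0.5, -1.5, -0.9, 0.4, 4.5, 0.6, 0.1, -0.4, 0.3, -0.7]
piv w8 [430.66474116 215.82137103] bar mid [0.46062267 0.16490326 0.096     ]
```

send_rows:
  series:
    - {"x": -30,"y": -42,"z": 0,"roll": -0.025}
    - {"x": -30,"y": -42,"z": 0,"roll": -0.025}
    - {"x": -30,"y": -42,"z": 0,"roll": 0}
    - {"x": -30,"y": -42,"z": 20,"roll": 0}
    - {"x": -27,"y": -38,"z": 30,"roll": 0}
    - {"x": 0,"y": 0,"z": 0,"roll": 0}

```text
clock: 16.12
tcp_pos: [0.4589, 0.1463, 0.2298]
tool_rot: [0.667, 0.744, -0.006, -0.02]
wrist_force: [0.2, -0.0, 1.3]
gripper_width: 0.0855
```

```bash
python3 - <<'E'
from h import *
s=arm.state();w=optics.camera_info('wrist');a=optics.read_camera('wrist');cv2.imwrite('pics/w9.png',a[:,:,::-1])
T=R.from_quat(s['tool_rot']);print(T.as_euler('xyz'),s['tcp_pos'],s['qvel'].round(3),s['clock'],T.inv().apply(np.array([.464,.1646,.082])-s['tcp_pos'])*1e3)
for t in('lid_bar','lid'):
    for r in optics.outline_of('wrist',t)[:2]:print(t,r['p'],r['rect'])
M=np.array([.464,.1646,.096]);ex=R.from_euler('z',.126)
for l in((0,.055,0),(0,-.055,0),(.05,.14,.006),(.05,-.14,.006)):print(l,proj(w,M+ex.apply(l)))
# bar: bright grey pixel profile along image row under the bar centre
hsv=cv2.cvtColor(a,cv2.COLOR_RGB2HSV); m=((hsv[...,1]<45)&(hsv[...,2]>110)).astype('uint8'); 
n,lab,st,ce=cv2.connectedComponentsWithStats(m)
print([(st[i].tolist(),ce[i].round(1).tolist()) for i in range(1,n) if st[i,4]>60])
E
```

```text
[-3.10631293 -0.0209929   1.67954198] [0.4589048  0.14625693 0.22975247] [-0.013 -0.021 -0.127  0.012 -0.03   0.011] 16.125 [ 14.57630768  12.2750375  147.75004412]
lid_bar 0.98 [256.7, 0.0, 512.0, 291.4]
lid 0.59 [255.0, 0.0, 510.6, 292.3]
(0, 0.055, 0) [259.64216142 103.87784349]
(0, -0.055, 0) [260.11762679 214.97915858]
(0.05, 0.14, 0.006) [321.51224271  -7.01914256]
(0.05, -0.14, 0.006) [306.28223459 289.22901035]
[([0, 0, 349, 357, 94028], [156.9, 158.3]), ([342, 245, 38, 54, 561], [361.6, 271.9]), ([391, 246, 121, 114, 3229], [477.0, 305.4]), ([69, 360, 39, 24, 637], [88.9, 373.6]), ([391, 360, 39, 24, 652], [409.6, 373.7])]
```

send_rows:
  series:
    - {"x": 7,"y": 6,"z": 10,"roll": -0.016}
    - {"x": 7,"y": 7,"z": 10,"roll": 0}
    - {"x": 0,"y": 0,"z": 10,"roll": 0}
    - {"x": 0,"y": 0,"z": 10,"roll": 0}
    - {"x": 0,"y": 0,"z": 0,"roll": 0}
  grip: 0

```text
clock: 16.9
tcp_pos: [0.4811, 0.1677, 0.192]
tool_rot: [0.659, 0.752, -0.0, -0.015]
wrist_force: [0.5, 0.3, -0.1]
gripper_width: 0.0424
```

```bash
cat > ck2.py <<'E'
from h import *
s=arm.state();T=R.from_quat(s['tool_rot'])
print(T.as_euler('xyz').round(3),s['tcp_pos'],s['gripper_width'],s['wrist_force'],s['clock'],'to grasp',(T.inv().apply(np.array([.4652,.1646,.082])-s['tcp_pos'])*1e3).round(1))
E
python3 ck2.py
```

```text
[-3.122 -0.022  1.701] [0.48105521 0.16765879 0.1919592 ] 0.04243825859916552 [ 0.51016699  0.29633511 -0.11501122] 16.9 to grasp [ -3.4 -14.  110.2]
```

send_rows:
  series:
    - {"x": -2,"y": -12,"z": 15,"roll": 0}
    - {"x": 0,"y": 0,"z": 20,"roll": 0}
    - {"x": 0,"y": 0,"z": 10,"roll": 0}
    - {"x": 0,"y": 0,"z": 0,"roll": 0}

```text
clock: 17.4
tcp_pos: [0.4688, 0.1648, 0.1468]
tool_rot: [0.659, 0.752, 0.0, -0.014]
wrist_force: [0.3, -0.4, -0.0]
gripper_width: 0.0428
```

```bash
python3 ck2.py
```

```text
[-3.124 -0.022  1.701] [0.46876952 0.16480224 0.14681452] 0.0427635246852742 [ 0.34365776 -0.37452275 -0.04533308] 17.4 to grasp [-1.1 -2.4 64.9]
```

send_rows:
  series:
    - {"x": -1,"y": -2,"z": 25,"roll": 0}
    - {"x": 0,"y": 0,"z": 20,"roll": 0}
    - {"x": 0,"y": 0,"z": 12,"roll": 0}
    - {"x": 0,"y": 0,"z": 4,"roll": 0}
    - {"x": 0,"y": 0,"z": 0,"roll": 0}

```text
clock: 18.02
tcp_pos: [0.4696, 0.1651, 0.0881]
tool_rot: [0.659, 0.752, 0.003, -0.011]
wrist_force: [-0.2, -0.4, 0.2]
gripper_width: 0.0429
```

send_rows:
  series:
    - {"x": 0,"y": 0,"z": 0,"roll": 0}
    - {"x": 0,"y": 0,"z": 0,"roll": 0}
    - {"x": 0,"y": 0,"z": 0,"roll": 0}
    - {"x": 0,"y": 0,"z": 0,"roll": 0}
  grip: 1

```text
clock: 18.52
tcp_pos: [0.4652, 0.1645, 0.0892]
tool_rot: [0.659, 0.752, -0.0, -0.014]
wrist_force: [0.3, 0.7, -2.8]
gripper_width: 0.0075
```

```bash
python3 ck2.py
```

```text
[-3.123 -0.021  1.702] [0.46522625 0.16449509 0.08918637] 0.007478369695724188 [ 0.34308026  0.72796242 -2.82418723] 18.525 to grasp [-0.   0.1  7.2]
```

Bar gripped. Now lift along the arc in stages.

send_rows:
  series:
    - {"x": 0,"y": 1,"z": -15,"roll": 0}
    - {"x": 0,"y": 2,"z": -20,"roll": 0}
    - {"x": 0,"y": 4,"z": -20,"roll": 0}
    - {"x": 0,"y": 5,"z": -20,"roll": 0}
    - {"x": 0,"y": 6,"z": -15,"roll": 0}

```text
clock: 19.15
tcp_pos: [0.4826, 0.1667, 0.1825]
tool_rot: [0.659, 0.752, -0.002, -0.018]
wrist_force: [-1.6, 1.1, -1.9]
gripper_width: 0.0074
```

```bash
cat > ck3.py <<'E'
from h import *
s=arm.state();T=R.from_quat(s['tool_rot'])
g=s['tcp_pos']+T.apply([0,0,-.007]);H=np.array([.7132,.196,.096]);Z=R.from_euler('z',-.129)
l=Z.apply(g-H); th=np.arctan2(l[2],-l[0])
print(T.as_euler('xyz').round(3),s['tcp_pos'],s['gripper_width'],'F',s['wrist_force'].round(1),s['clock'],'local',l.round(4),'r',np.hypot(l[0],l[2]),'theta',th)
for t in(th+.1,th+.2,.8,.83,.86,.89):
    G=H+Z.inv().apply([-.25*np.cos(t),l[1],.25*np.sin(t)]);print(round(t,3),(T.inv().apply(G-g)*1e3).round(1))
E
python3 ck3.py
```

```text
[-3.116 -0.025  1.701] [0.48256714 0.16674307 0.18251276] 0.00736496862480119 F [-1.6  1.1 -1.9] 19.15 local [-0.2323  0.0005  0.0935] r 0.25041309881012697 theta 0.3826888779924268
0.483 [  0.5  10.3 -22.8]
0.583 [  1.   22.4 -44.6]
0.8 [  2.   55.9 -87.3]
0.83 [  2.1  61.2 -92.6]
0.86 [  2.2  66.7 -97.7]
0.89 [   2.4   72.3 -102.6]
```

send_rows:
  series:
    - {"x": 0,"y": 9,"z": -20,"roll": 0}
    - {"x": 0,"y": 10,"z": -18,"roll": 0}
    - {"x": 0,"y": 12,"z": -18,"roll": 0}
    - {"x": 0,"y": 10,"z": -14,"roll": 0}
    - {"x": 0,"y": 0,"z": 0,"roll": 0}

```text
clock: 19.77
tcp_pos: [0.5272, 0.1726, 0.2577]
tool_rot: [0.659, 0.752, 0.001, -0.018]
wrist_force: [0.5, -0.9, -2.9]
gripper_width: 0.0069
```

```bash
python3 ck3.py
```

```text
[-3.12  -0.028  1.702] [0.52716969 0.17258945 0.25770279] 0.0069435117662314284 F [ 0.5 -0.9 -2.9] 19.775 local [-0.1873  0.0005  0.1687] r 0.2521044103708165 theta 0.733079047884615
0.833 [  0.4  18.8 -16.7]
0.933 [  0.8  37.8 -33. ]
0.8 [  0.3  12.9 -10.9]
0.83 [  0.4  18.3 -16.2]
0.86 [  0.5  23.8 -21.3]
0.89 [  0.6  29.4 -26.2]
```

send_rows:
  series:
    - {"x": 0,"y": 9,"z": -8,"roll": 0}
    - {"x": 0,"y": 9,"z": -8,"roll": 0}
    - {"x": 0,"y": 2,"z": -2,"roll": 0}
    - {"x": 0,"y": 0,"z": 0,"roll": 0}

```text
clock: 20.27
tcp_pos: [0.544, 0.1747, 0.2753]
tool_rot: [0.659, 0.752, -0.002, -0.02]
wrist_force: [-0.4, 0.7, -2.2]
gripper_width: 0.007
```

```bash
python3 ck3.py; python3 - <<'E'
from h import *
a=optics.read_camera('top');b=optics.read_camera('scene');c=optics.read_camera('wrist')
cv2.imwrite('pics/t10.png',a[:,:,::-1]);cv2.imwrite('pics/s10.png',b[:,:,::-1])
ta=cv2.resize(a[130:240,90:235],None,fx=2.7,fy=2.7,interpolation=cv2.INTER_CUBIC)
sb=cv2.resize(b[100:200,280:400],None,fx=3.3,fy=3.3,interpolation=cv2.INTER_CUBIC)
wc=cv2.resize(c,(340,255))
o=np.zeros((596,800,3),'uint8');o[:297,:391]=ta;o[:330,396:792]=sb;o[335:590,:340]=wc
cv2.imwrite('pics/comp.png',o[:,:,::-1])
E
```

```text
[-3.111 -0.028  1.702] [0.5439642  0.17471632 0.275266  ] 0.0070202451701105156 F [-0.4  0.7 -2.2] 20.275 local [-0.1704  0.0005  0.1863] r 0.25241660301868973 theta 0.8299644999956223
0.93 [  0.3  20.5 -14.8]
1.03 [  0.7  40.8 -29.3]
0.8 [-0.2 -3.6  7. ]
0.83 [-0.1  1.7  1.7]
0.86 [ 0.1  7.1 -3.4]
0.89 [ 0.2 12.8 -8.4]Traceback (most recent call last):
  File "<stdin>", line 7, in <module>
ValueError: could not broadcast input array from shape (297,392,3) into shape (297,391,3)
```

```bash
python3 - <<'E'
import cv2,numpy as np
a=cv2.imread('pics/t10.png');b=cv2.imread('pics/s10.png')
o=np.zeros((600,800,3),'uint8')
o[:600,:380]=cv2.resize(a[140:240,85:148+0][:, :63],(380,600),interpolation=cv2.INTER_CUBIC)
o[:600,400:800]=cv2.resize(b[110:200,335:395],(400,600),interpolation=cv2.INTER_CUBIC)
cv2.imwrite('pics/comp.png',o)
E
```

```text
(no output)
```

View pics/comp.png

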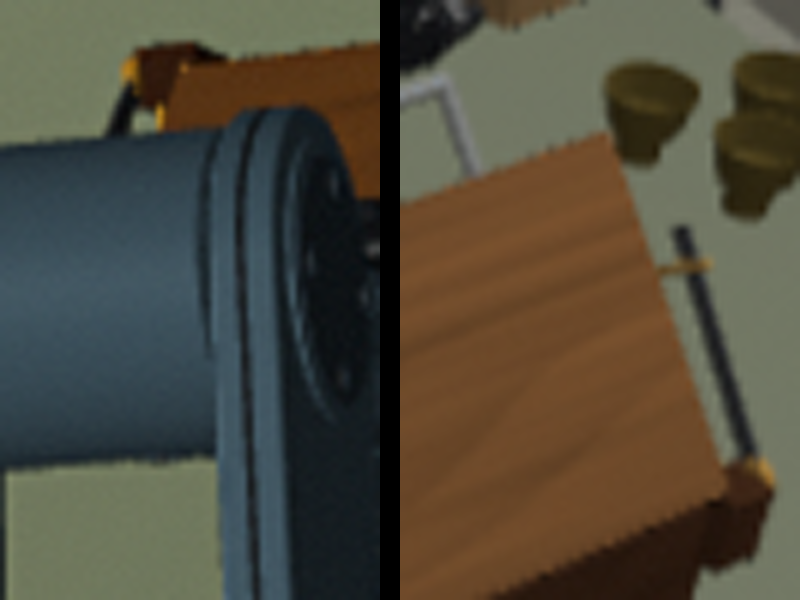

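The scene crop shows the lid edge from (610,135) to (727,492) and the dark hand from (681,230) to (750,458) nearly parallel to it. In the top crop the arm hides both. I'll measure both slopes in the scene picture.

```bash
cat > cmp.py <<'E'
from h import *
import sys
from scipy.optimize import brentq
def run(b):
    g=b.astype(int);cs=optics.camera_info('scene');rows=range(146,177)
    hand=[];edge=[]
    for v in rows:
        r=g[v]; br=r.max(1)
        xs=[u for u in range(370,392) if br[u]<75 ]
        if xs:
            wgt=np.clip(110-br[min(xs)-2:max(xs)+3],0,None);hand.append((v,np.average(np.arange(min(xs)-2,max(xs)+3),weights=wgt)))
    for v in range(134,180):
        # wood is red: R-G large on lid, small on background
        d=(g[v,:,0]-g[v,:,1]).astype(float)
        us=np.arange(362,386); m=d[us]; hi=m[:3].max(); 
        k=[i for i in range(len(us)-1) if m[i]>hi/2>=m[i+1]]
        if k:i=k[0];edge.append((v,us[i]+(m[i]-hi/2)/(m[i]-m[i+1])))
    out=[]
    for L in(hand,edge):
        L=np.array(L);p=np.polyfit(L[:,0],L[:,1],1);r=L[:,1]-np.polyval(p,L[:,0]);k=abs(r)<max(2*np.median(abs(r)),.3);p,C=np.polyfit(L[k,0],L[k,1],1,cov=True);out.append((p[0],C[0,0]**.5,np.polyval(p,160),k.sum()))
    print('hand/edge slope',out)
    H=np.array([.7132,.196,.096]);Z=R.from_euler('z',.129)
    def sl(t,l,y,z,r0,r1):
        f=lambda r:proj(cs,H+Z.apply([-r*np.cos(t)-z*np.sin(t)*-0-(-z*np.sin(t))*0+z*np.sin(t),y,r*np.sin(t)+z*np.cos(t)]))
        a,c=f(r0),f(r1);return (c[0]-a[0])/(c[1]-a[1]), a[0]+(c[0]-a[0])/(c[1]-a[1])*(160-a[1])
    print('mark from slope',brentq(lambda t:sl(t,0,.162,0,.03,.13)[0]-out[0][0],.3,1.3),'lid',brentq(lambda t:sl(t,0,.14,.006,.02,.18)[0]-out[1][0],.3,1.3))
    print('model u160: mark',[(t,round(sl(t,0,.162,0,.03,.13)[1],2)) for t in(.8,.85,.9)],'lid',[(t,round(sl(t,0,.14,.006,.02,.18)[1],2)) for t in(.8,.85,.9)])
run(cv2.imread('pics/s10.png')[:,:,::-1])
E
python3 cmp.py
```

```text
hand/edge slope [(np.float64(0.30333698047366203), np.float64(0.0013296981172668644), np.float64(381.38714920618025), np.int64(29)), (np.float64(0.3356148136254669), np.float64(0.000850126061239656), np.float64(376.2576721026155), np.int64(42))]
mark from slope 0.8626312255659266 lid 0.8211513406176942
model u160: mark [(0.8, np.float64(379.87)), (0.85, np.float64(380.69)), (0.9, np.float64(381.51))] lid [(0.8, np.float64(375.72)), (0.85, np.float64(376.6)), (0.9, np.float64(377.48))]
```

Slopes in the same picture give the hand 0.863 and the lid 0.821 (arm kinematics 0.830), so raise about 0.04 rad.

send_rows:
  series:
    - {"x": 0,"y": 4,"z": -4,"roll": 0}
    - {"x": 0,"y": 3,"z": -2,"roll": 0}
    - {"x": 0,"y": 0,"z": 0,"roll": 0}

```text
clock: 20.8
tcp_pos: [0.5502, 0.1755, 0.281]
tool_rot: [0.659, 0.752, -0.003, -0.022]
wrist_force: [-1.8, -0.0, -3.4]
gripper_width: 0.0071
```

```bash
python3 ck3.py|head -1; sed -i '$d' cmp.py; echo 'run(optics.read_camera("scene"))'>>cmp.py; python3 cmp.py; python3 ck3.py|head -1
```

```text
[-3.109 -0.028  1.703] [0.55015668 0.1755472  0.28095257] 0.007135839036230538 F [-1.8 -0.  -3.4] 20.8 local [-0.1641  0.0005  0.1919] r 0.252523428144527 theta 0.8634846911037806
hand/edge slope [(np.float64(0.303174457946526), np.float64(0.0013192820244479202), np.float64(381.38750776618656), np.int64(29)), (np.float64(0.31102163731845067), np.float64(0.0012216437057409931), np.float64(376.8464915665475), np.int64(45))]
mark from slope 0.8628452780752558 lid 0.8538671666571932
model u160: mark [(0.8, np.float64(379.87)), (0.85, np.float64(380.69)), (0.9, np.float64(381.51))] lid [(0.8, np.float64(375.72)), (0.85, np.float64(376.6)), (0.9, np.float64(377.48))]
[-3.109 -0.028  1.703] [0.55013861 0.17553699 0.28091171] 0.007114327067834809 F [-3.1  0.1 -0.7] 20.85 local [-0.1641  0.0005  0.1919] r 0.2525051863276903 theta 0.8633202914310248
```

send_rows:
  series:
    - {"x": 0,"y": 1.5,"z": -1,"roll": 0}
    - {"x": 0,"y": 0,"z": 0,"roll": 0}

```text
clock: 21.1
tcp_pos: [0.5513, 0.1757, 0.2819]
tool_rot: [0.659, 0.752, -0.003, -0.022]
wrist_force: [-3.7, 0.7, -1.3]
gripper_width: 0.0069
```

```bash
python3 cmp.py; python3 - <<'E'
from h import *
optics.read_camera('scene');optics.read_camera('top')
for c in('scene','top'):
    for t in('spatula','cup','dropper_bottle','bowl'):
        print(c,t,[(np.round(q['rect']).tolist(),round(q['p'],2)) for q in optics.look_for(c,t)[:2]])
E
python3 cmp.py; python3 ck3.py|head -1
```

```text
hand/edge slope [(np.float64(0.30310997548512375), np.float64(0.0012595065806445358), np.float64(381.3898306623793), np.int64(29)), (np.float64(0.3063489876403014), np.float64(0.0010951533789330576), np.float64(376.93778877157274), np.int64(43))]
mark from slope 0.8629302070519508 lid 0.8601002343302263
model u160: mark [(0.8, np.float64(379.87)), (0.85, np.float64(380.69)), (0.9, np.float64(381.51))] lid [(0.8, np.float64(375.72)), (0.85, np.float64(376.6)), (0.9, np.float64(377.48))]
scene spatula [([226.0, 200.0, 241.0, 217.0], 0.54)]
scene cup [([260.0, 156.0, 274.0, 178.0], 0.62)]
scene dropper_bottle [([306.0, 225.0, 322.0, 250.0], 0.8), ([208.0, 201.0, 261.0, 222.0], 0.67)]
scene bowl [([108.0, 213.0, 144.0, 248.0], 0.83)]
top spatula [([289.0, 168.0, 312.0, 226.0], 0.94)]
top cup [([216.0, 252.0, 234.0, 278.0], 0.77)]
top dropper_bottle []
top bowl [([399.0, 199.0, 440.0, 237.0], 0.79), ([113.0, 136.0, 214.0, 202.0], 0.6)]
hand/edge slope [(np.float64(0.30308693507863665), np.float64(0.001334135706432851), np.float64(381.38894762115586), np.int64(29)), (np.float64(0.3070376943552212), np.float64(0.00112426750840026), np.float64(376.9366360126929), np.int64(43))]
mark from slope 0.8629605534617485 lid 0.8591812536124696
model u160: mark [(0.8, np.float64(379.87)), (0.85, np.float64(380.69)), (0.9, np.float64(381.51))] lid [(0.8, np.float64(375.72)), (0.85, np.float64(376.6)), (0.9, np.float64(377.48))]
[-3.108 -0.028  1.703] [0.55122742 0.17567524 0.28186248] 0.006828529361240029 F [-3.6 -0.3 -0.4] 21.7 local [-0.163   0.0005  0.1929] r 0.25251406901239243 theta 0.8690906519825782
```

The lid and hand agree to 0.004 rad and the pose is steady. The cup, bowl and bottle have not moved. Handing in.

```bash
python3 -c "
from bench import arm
print(arm.sign_off())"
```

```text
the job is handed in; nothing more can be done
None
```

The spatula is hung on the peg, the lid is raised to the mark hand, and the gripper was still holding the bar when I handed in at about 21.7 s.

- **Spatula:** I picked it up and tilted it to the board's slope by pressing it lightly on the board beside the peg. Then I threaded it onto the peg down to the board and let go. The close-up afterwards showed it flat, with the peg through its hole, within about 2 px of the hung pose. At the end the detector still found it on the rest.
- **Lid:** In the last scene picture the lid's edge reads 0.859–0.860 rad and the hand 0.863 rad. The arm's own position gives 0.869 for the lid, about 0.01 more. Earlier wrist-camera fits put the hand between 0.83 and 0.88, so I went by comparing the two edges in one picture.
- **Other objects:** The hand reads the same slope before and after the last lid moves. Cup, bowl and bottle lie within a few pixels of where they started in the pictures where they were found. The top camera missed the bottle in the last check, but the scene camera still showed it in place.

The largest force I read at the wrist was about 8 N, while tilting the spatula. It was read only at the end of each move, so brief peaks in between could have been higher.

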